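Load four LED lamps into their matching test nests

ROBOT

A 7-joint arm with a two-finger parallel gripper is mounted at the origin on the work surface. World frame = base frame: x ahead of the robot, y to its left, z up, the work surface at z = 0. Lengths are in m, angles in rad, forces in N, time in s.
With the tool pointing down it reaches from about 0.4 to 0.9 m from the base axis. Payload 5.5 kg.
Tool frame: the origin (TCP) lies at the very end of the fingers, on their centre line; the grasp point (between the pads) lies env.grip_point_offset behind it (env.grip_point_offset is the distance from the TCP to the grasp point, in m); z points along the fingers, y is the line along which they close (so a half turn about z gives the same grasp; the last joint's range is limited). The gripper opens to 92 mm and grips with 3 to 60 N. Pads are 19 mm wide; open, the fingers measure 130 mm over their backs; the gripper's body (75 mm by 190 mm) begins 47 mm behind the grasp point.
Start: joints at [1.52, 0.501, -0.427, 1.55, 0.221, 1.138, -0.21], TCP at [0.201, -0.618, 0.227] pointing down, gripper open.
Joint ranges: [-2.88, 2.88], [-0.31, 2.03], [-1.54, 1.56], [0.2, 2.42], [-1.41, 4.55], [0.19, 2.02], [-2.57, 2.57]. Speed limits (rad/s): [2.57, 2.57, 3.14, 3.14, 3.14, 3.14, 3.14].

INTERFACE

Orientations are given as [roll, pitch, yaw] about the fixed x, y, z axes, in that order (R = Rz(yaw) Ry(pitch) Rx(roll)).
In Python, from station import env gives the robot as it stands. The module is installed in compiled form; this text tells all that it offers.
- The arm moves only by the tool step_arm, never from a script. Its argument "targets" is a list of rows, each a list of 2 entries, a list of its own where there are three numbers: the shift along the tool's x, y, z in mm, then the turn about the tool's z in degrees. In form: [[[x, y, z], yaw], ...]. A call has exactly 5 rows; each row is the pose to reach, as a shift and turn from the pose commanded when the call began, along the tool's axes at that moment; what a row does not reach only later rows make up. A row lasts 1/8 s, in which the tool goes at most 62.5 mm and 10.7 degrees, less where a joint would pass 70% of its speed; a pose out of reach is approached as far as the arm can. A call with a gripper value outside its range is refused whole. "jaw" is the opening, from 0 (shut) to 1 (fully open), set as the call begins (left out, the last holds). The fingers move at their own pace and stop on an object; "force" is the grip in N (left out, the last holds). Time passes only in rows, so rows that repeat a pose let the fingers close, or fill a call up. It gives the time, the measured TCP pose, the force, the opening and the grip force at its end, in the units of the state.
- env.get_obs(): the state, without advancing time (a new reading comes with each control period).
- env.read_camera(name): name is "side" or "top"; returns the picture (480x640x3 uint8, blue, green, red); there is no depth.
- env.calibration(name): a dict with "fx", "fy", "cx", "cy" (pixels), "k1" (the pictures are not rectified: a ray, as slopes to the right and down, at radius r is drawn at 1 + k1 r^2 times it, then the intrinsics apply), "T" (4x4, takes a point from camera to world coordinates). Camera axes: x right, y up, looking along -z (the intrinsics and any distortion apply to the point x, -y, -z); pixel columns grow to the right and rows downward; lengths in m; the calibration is good to about 2 mm. A picture is of the moment at which its call begins. calibration takes no time and is no camera call.
- env.sign_off(): hands the job in; it is judged then, once.
The state is a dict: "time_s": time; "joints": joint angles; "joint_vel": joint speeds; "joint_torque": joint torques, N m; "position": TCP position; "orientation": TCP orientation; "contact_force": force on the tool from outside, world axes, zero at the start; "wrist_torque": the same for the moment, N m; "finger_gap": finger opening in m; "grip_force": force on a finger pad.
Only numpy, scipy, OpenCV 4.12 (cv2) and the standard library are available. Lean on these libraries where they do the work, as an engineer would, in place of code of your own. Each camera call takes 0.05 s, during which the arm holds its last target. There are 200 camera calls.

TASK

Load the lamp tester: put each of the four LED lamps into the yellow-rimmed nest of its own shape and size (large round, small round, square, bar), light face up and lying flat on the floor of the nest inside its rim. Set the lamps down rather than letting them drop, and leave the screw jar and the meter where they are.

Things in the scene. Friction and masses are not known exactly. Their poses are not given: they have to be found in the camera images.
- big_round_lamp: Large round lamp: white disc 64 mm in diameter, 30 mm high, straight sides, cool-white face in a grey ring, 0.10 to 0.19 kg. Its yaw does not matter. Loose; stands on its flat underside with its light face up. Origin: centre of the underside, z up.
- small_round_lamp: Small round lamp: brass-coloured disc 44 mm in diameter, 30 mm high, straight sides, warm amber face in a grey ring, 0.06 to 0.11 kg. Its yaw does not matter. Loose; stands on its flat underside with its light face up. Origin: centre of the underside, z up.
- square_lamp: Square lamp: white block 54 x 54 mm, 30 mm high, cool-white face in a grey frame, 0.09 to 0.17 kg; x and y axes along its sides. Loose; stands on its flat underside with its light face up. Origin: centre of the underside, z up.
- bar_lamp: Bar lamp: aluminium block 92 mm long (its x axis), 30 mm wide (its y axis), 30 mm high, white face with a row of four yellow dots, 0.08 to 0.15 kg. Loose; stands on its flat underside with its light face up. Origin: centre of the underside, z up.
- big_round_nest: Nest of the large round lamp: round recess 74 mm in diameter, 84 mm over the rim. Fixed on the bench. Black floor 4 mm above the bench with two brass dots; yellow rim 5 mm wide, its top 9 mm above the bench. Origin: centre of the underside, at bench height (a seated lamp's origin is 4 mm above it); z up.
- small_round_nest: Nest of the small round lamp: round recess 54 mm in diameter, 64 mm over the rim. Fixed on the bench. Black floor 4 mm above the bench with two brass dots; yellow rim 5 mm wide, its top 9 mm above the bench. Origin: centre of the underside, at bench height (a seated lamp's origin is 4 mm above it); z up.
- square_nest: Nest of the square lamp: square recess 64 x 64 mm, 74 mm over the rim; x and y axes along its sides. Any quarter turn of the lamp fits. Fixed on the bench. Black floor 4 mm above the bench with two brass dots; yellow rim 5 mm wide, its top 9 mm above the bench. Origin: centre of the underside, at bench height (a seated lamp's origin is 4 mm above it); z up.
- bar_nest: Nest of the bar lamp: recess 102 mm (its x axis) x 40 mm (its y axis), 112 x 50 mm over the rim. Either way round fits. Fixed on the bench. Black floor 4 mm above the bench with two brass dots; yellow rim 5 mm wide, its top 9 mm above the bench. Origin: centre of the underside, at bench height (a seated lamp's origin is 4 mm above it); z up.
- screw_jar: Bystander, loose: small amber jar with a red cap, 38 mm in diameter, 45 mm high, standing in the middle of the work. Origin: centre of the underside.
- meter: Bystander, loose: orange handheld meter lying on the bench beyond the nests, 65 mm (x) x 130 mm (y), 40 mm high. Origin: centre of the underside.

How it is judged:
By the outcome, as a careful person would: the job done as asked, in the order asked, and still so for the second after the job is handed in, with the robot touching nothing.
It also fails if it takes over 96 s, if anything falls off the work surface, if the arm or the gripper's body presses on something with over 40 N, if the wrist force passes 120 N, or if a joint passes its speed limit or range.

## Working session

There is one attempt and no reset: what is moved stays moved. The work goes in short steps, Python scripts to look and compute and a tool call to move; the robot and the scene stay as the last step left them, time stands still between calls to the robot, and variables do not carry over. Pictures are saved under pics/ and viewed, at most 14 in all, crops included, and the job is handed in when it is done.

Besides the shell and the picture viewer there is one more tool, called after "Emit:" by a JSON object that holds its "name" and its "arguments", one argument or row to a line. step_arm: Moves the arm, as the interface text tells. Its arguments: {"type":"object","properties":{"targets":{"type":"array","items":{"type":"array"}},"jaw":{"type":"number"},"force":{"type":"number"}},"required":["targets"]}

```bash
mkdir -p pics
python3 - <<'E'
from station import env
import cv2
for n in("top","side"):
    cv2.imwrite(f"pics/{n}0.png",env.read_camera(n)); c=env.calibration(n); print({k:(v.round(3).tolist() if k=="T" else v) for k,v in c.items()})
o=env.get_obs(); print(o); print(env.grip_point_offset)
E
```

```text
{'fx': 529.6257646784687, 'fy': 529.6257646784687, 'cx': 317.94529659705535, 'cy': 240.05601615220175, 'k1': -0.044107322516824525, 'T': [[0.004, 0.992, -0.129, 0.429], [-1.0, 0.004, 0.002, -0.005], [0.003, 0.129, 0.992, 1.138], [0.0, 0.0, 0.0, 1.0]]}
{'fx': 528.1345878814373, 'fy': 528.1345878814373, 'cx': 324.5614283269749, 'cy': 225.66260175434414, 'k1': 0.016475187468070963, 'T': [[0.996, 0.072, -0.046, 0.529], [-0.084, 0.743, -0.664, -0.707], [-0.014, 0.666, 0.746, 0.819], [0.0, 0.0, 0.0, 1.0]]}
{'time_s': 0.1, 'joints': array([ 1.520187  ,  0.50173439, -0.42680317,  1.55132089,  0.22077905,
        1.1383078 , -0.21028904]), 'joint_vel': array([ 8.31659510e-05, -1.27904834e-03, -3.15749889e-04, -1.01688585e-03,
        8.83524475e-04,  3.20512441e-04, -2.14171824e-04]), 'joint_torque': array([-1.03643088e-02, -5.67872036e+01, -5.83828434e+00, -2.79913098e+01,
       -6.90503418e-02,  2.41903681e-02,  5.58459442e-05]), 'position': array([ 0.20041841, -0.61767746,  0.22580426]), 'orientation': array([-3.13987061e+00, -7.37940673e-05,  3.13851072e-01]), 'contact_force': array([-0.3857487 ,  0.04753059,  0.92044692]), 'wrist_torque': array([ 0.06827885, -0.01027785,  0.01602893]), 'grip_force': 0.0, 'finger_gap': 0.0920430421760463}
0.0188
```

View pics/top0.png

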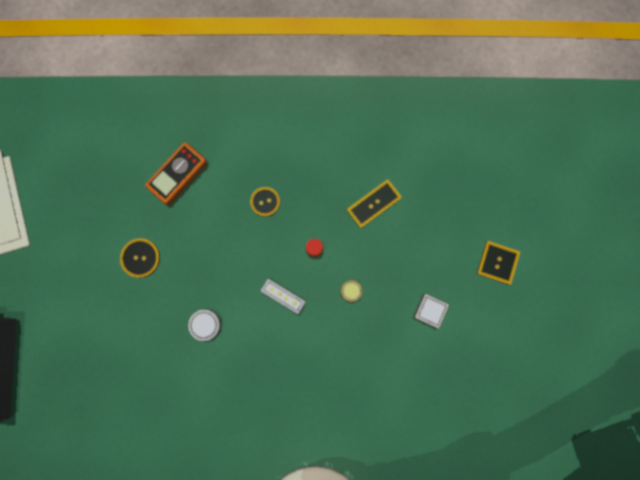

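View pics/side0.png

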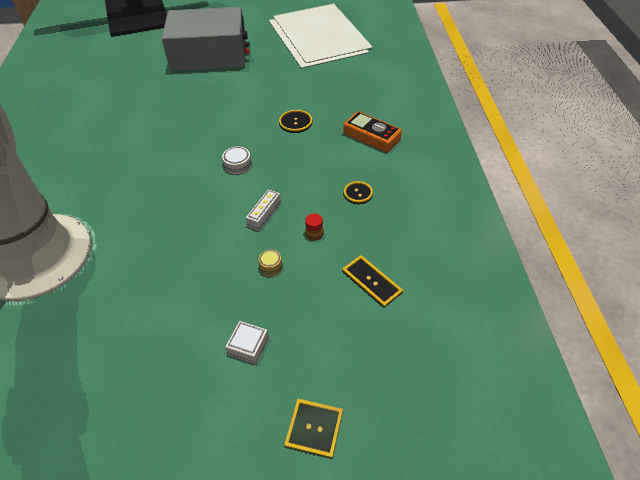

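```bash
cat > h.py <<'E'
import cv2, numpy as np
from station import env
def ground(n,px,z):
    c=env.calibration(n); d=(np.asarray(px,float).reshape(-1,2)-[c["cx"],c["cy"]])/[c["fx"],c["fy"]]
    u=d.copy()
    for _ in range(8): u=d/(1+c["k1"]*(u**2).sum(1,keepdims=True))
    r=np.c_[u[:,0],-u[:,1],-np.ones(len(u))]@c["T"][:3,:3].T; o=c["T"][:3,3]
    return (o+r*((z-o[2])/r[:,2])[:,None])[:,:2]
def blobs(n,im):
    hsv=cv2.cvtColor(im,cv2.COLOR_BGR2HSV); h,s,v=cv2.split(hsv)
    m=((~((h>55)&(h<100)&(s>70)))).astype(np.uint8)*255
    cs,_=cv2.findContours(m,cv2.RETR_EXTERNAL,cv2.CHAIN_APPROX_NONE)
    return [c for c in cs if 150<cv2.contourArea(c)<6000]
def report(n,im=None):
    im=env.read_camera(n) if im is None else im
    for c in blobs(n,im):
        h=cv2.convexHull(c)[:,0]; M=cv2.moments(h); px=[M["m10"]/M["m00"],M["m01"]/M["m00"]]
        out=[]
        for z in (.0045,.015):
            g=ground(n,h,z); r=cv2.minAreaRect((g*1000).astype(np.float32)); out.append((np.round(r[0],1).tolist(),np.round(r[1],1).tolist(),round(r[2],1)))
        print(n,np.round(px),out)
E
python3 - <<'E'
import cv2
from h import *
for n in("top","side"): report(n,cv2.imread(f"pics/{n}0.png"))
E
```

```text
top [315. 473.] [([95.1, -2.6], [28.0, 141.8], 0.2), ([98.2, -2.6], [27.8, 140.5], 0.2)]
top [  7. 364.] [([299.1, 650.2], [213.8, 35.4], 3.9), ([300.3, 644.2], [211.9, 35.1], 3.9)]
top [204. 325.] [([394.1, 233.0], [67.5, 68.1], 1.4), ([394.4, 230.8], [66.8, 67.5], 1.4)]
top [431. 311.] [([426.2, -248.7], [61.0, 60.7], 65.4), ([426.2, -246.4], [60.5, 60.1], 65.4)]
top [351. 291.] [([467.8, -79.2], [48.0, 46.9], 45.0), ([467.4, -78.5], [47.6, 46.4], 45.0)]
top [283. 296.] [([456.2, 67.0], [98.8, 35.5], 59.1), ([456.0, 66.4], [97.8, 35.2], 59.1)]
top [498. 262.] [([529.5, -397.5], [80.3, 80.5], 71.6), ([528.6, -393.9], [79.6, 79.8], 71.6)]
top [314. 247.] [([561.4, 0.7], [43.4, 38.8], 0.2), ([560.2, 0.6], [43.0, 38.4], 0.2)]
top [139. 257.] [([537.1, 377.1], [87.8, 87.3], 46.5), ([536.1, 373.6], [87.0, 86.5], 46.5)]
top [265. 201.] [([662.0, 109.1], [67.6, 66.5], 45.3), ([659.8, 108.0], [67.0, 65.9], 45.3)]
top [374. 203.] [([658.2, -129.5], [56.2, 118.6], 36.8), ([656.1, -128.3], [55.7, 117.5], 36.8)]
top [ 11. 210.] [([663.8, 663.7], [237.9, 65.2], 5.0), ([661.6, 657.5], [235.7, 64.
[... 546 characters left out ...]
7.2, 10.2], [74.1, 36.5], 86.6)]
side [263. 210.] [([453.5, 78.7], [116.7, 47.0], 59.0), ([454.5, 68.6], [115.2, 46.4], 59.0)]
side [358. 192.] [([659.9, 110.9], [68.5, 63.8], 84.3), ([658.2, 100.4], [67.6, 63.0], 84.3)]
side [236. 160.] [([391.9, 244.6], [65.6, 101.3], 5.8), ([393.7, 232.3], [64.8, 100.0], 5.8)]
side [372. 131.] [([720.2, 320.4], [99.5, 149.1], 49.2), ([717.8, 307.1], [98.2, 147.2], 49.2)]
side [295. 121.] [([536.7, 380.3], [95.1, 83.2], 88.4), ([536.6, 366.3], [93.9, 82.1], 88.4)]
side [319.  35.] [([627.4, 808.9], [236.3, 328.1], 17.2), ([626.1, 789.4], [233.3, 323.8], 17.2)]
side [13. 22.] [([-295.8, 941.0], [120.8, 445.8], 17.2), ([-285.1, 919.7], [119.2, 440.0], 17.2)]
```

```bash
cat > p.py <<'E'
import sys, numpy as np
from station import env
def delta(p,yaw,q,yawq):
    d=np.subtract(q,p); c,s=np.cos(np.radians(yaw)),np.sin(np.radians(yaw))
    t=(yaw-yawq+180)%360-180
    return [round(v,1) for v in (c*d[0]+s*d[1], s*d[0]-c*d[1], -d[2], t)]
if __name__=="__main__":
    o=env.get_obs(); a=list(map(float,sys.argv[1:]))
    p=o["position"]*1000; y=np.degrees(o["orientation"][2]); print("at",p.round(1),round(y,1))
    for i in range(0,len(a),4):
        q,yq=a[i:i+3],a[i+3]; print(q,yq,delta(p,y,q,yq)); p,y=q,yq
E
python3 p.py 425 -245 100 65.4  528.8 -395.5 100 71.5  467 -77.5 100 80  661 110 100 100  455.5 67 100 59.1  657.3 -127.8 100 126.8  394 231.5 100 120  537 378 100 125
```

```text
at [ 200.4 -617.7  225.8] 18.0
[425.0, -245.0, 100.0] 65.4 [np.float64(328.7), np.float64(-285.1), np.float64(125.8), np.float64(-47.4)]
[528.8, -395.5, 100.0] 71.5 [np.float64(-93.6), np.float64(157.0), np.float64(-0.0), -6.1]
[467.0, -77.5, 100.0] 80.0 [np.float64(282.0), np.float64(-159.5), np.float64(-0.0), -8.5]
[661.0, 110.0, 100.0] 100.0 [np.float64(218.3), np.float64(158.5), np.float64(-0.0), -20.0]
[455.5, 67.0, 100.0] 59.1 [np.float64(-6.7), np.float64(-209.8), np.float64(-0.0), 40.9]
[657.3, -127.8, 100.0] 126.8 [np.float64(-63.5), np.float64(273.2), np.float64(-0.0), -67.7]
[394.0, 231.5, 100.0] 120.0 [np.float64(445.4), np.float64(4.4), np.float64(-0.0), 6.8]
[537.0, 378.0, 100.0] 125.0 [np.float64(55.4), np.float64(197.1), np.float64(-0.0), -5.0]
```

Emit:
{"name": "step_arm", "arguments": {
  "targets": [
    [[40,-35,15],-9],
    [[80,-70,30],-18],
    [[120,-105,45],-27],
    [[160,-140,60],-36],
    [[200,-175,75],-45]
  ],
  "jaw": 1,
  "force": 20
}}

```text
time_s: 0.72
position: [0.3373, -0.3884, 0.1512]
orientation: [-3.142, -0.0, 1.104]
contact_force: [1.7, -0.1, -0.3]
finger_gap: 0.0918
grip_force: 0.0
```

```bash
python3 p.py 425 -245 100 65.4
```

```text
at [ 337.3 -388.4  151.2] 63.3
[425.0, -245.0, 100.0] 65.4 [np.float64(167.5), np.float64(13.8), np.float64(51.2), np.float64(-2.1)]
```

Emit:
{"name": "step_arm", "arguments": {
  "targets": [
    [[50,4,15],-1],
    [[100,8,30],-2],
    [[150,12,45],-2],
    [[167,14,51],-2],
    [[167,14,51],-2]
  ]
}}

```text
time_s: 1.35
position: [0.4256, -0.2458, 0.1002]
orientation: [-3.14, -0.001, 1.138]
contact_force: [0.1, -1.5, -1.1]
finger_gap: 0.0919
grip_force: 0.0
```

```bash
python3 p.py 425.5 -244.5 8 65.4; python3 -c "
from h import *
cv2.imwrite('pics/t1.png',cv2.resize(env.read_camera('side')[240:420,140:360],None,fx=3,fy=3))"
```

```text
at [ 425.6 -245.8  100.2] 65.2
[425.5, -244.5, 8.0] 65.4 [np.float64(1.1), np.float64(-0.6), np.float64(92.2), np.float64(-0.2)]
```

View pics/t1.png

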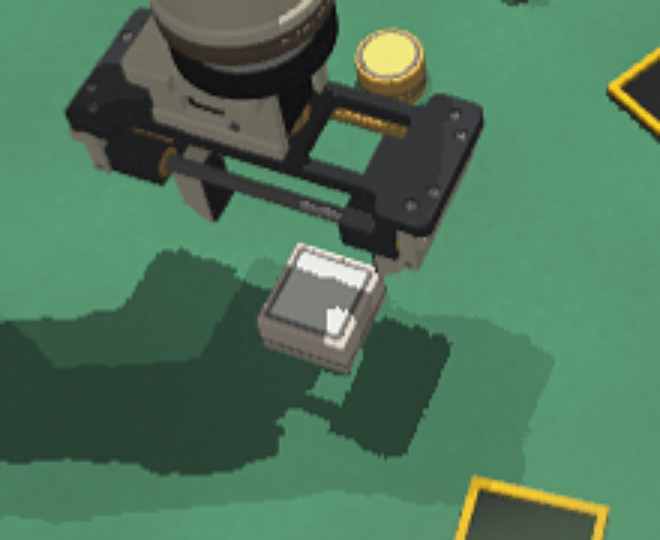

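The side crop shows the open fingers hovering just above and behind the square lamp (about px 320,305 in the crop), aligned with its sides.

Emit:
{"name": "step_arm", "arguments": {
  "targets": [
    [[1,-0.5,30],0],
    [[1,-0.5,60],0],
    [[1,-0.5,80],0],
    [[1,-0.5,92],0],
    [[1,-0.5,92],0]
  ]
}}

```text
time_s: 2.02
position: [0.4248, -0.2467, 0.0083]
orientation: [-3.141, -0.0, 1.134]
contact_force: [-0.7, 0.2, -0.2]
finger_gap: 0.0921
grip_force: 0.0
```

Emit:
{"name": "step_arm", "arguments": {
  "targets": [
    [[0,0,0],0],
    [[0,0,0],0],
    [[0,0,0],0],
    [[0,0,0],0],
    [[0,0,0],0]
  ],
  "jaw": 0.45
}}

```text
time_s: 2.65
position: [0.425, -0.2465, 0.0089]
orientation: [-3.141, 0.0, 1.134]
contact_force: [-1.4, 0.1, 4.0]
finger_gap: 0.0539
grip_force: 20.0
```

Emit:
{"name": "step_arm", "arguments": {
  "targets": [
    [[0,0,-15],0],
    [[0,0,-35],0],
    [[0,0,-50],0],
    [[0,0,-50],0],
    [[0,0,-50],0]
  ]
}}

```text
time_s: 3.28
position: [0.4248, -0.2466, 0.0586]
orientation: [-3.141, 0.0, 1.134]
contact_force: [-0.3, 0.3, -1.5]
finger_gap: 0.0539
grip_force: 20.0
```

```bash
python3 p.py 528.8 -395.5 58 71.5
```

```text
at [ 424.8 -246.6   58.6] 65.0
[528.8, -395.5, 58.0] 71.5 [np.float64(-90.9), np.float64(157.2), np.float64(0.6), np.float64(-6.5)]
```

Emit:
{"name": "step_arm", "arguments": {
  "targets": [
    [[-23,39,0],-2],
    [[-46,79,0],-4],
    [[-69,118,0],-6],
    [[-91,157,0],-6.5],
    [[-91,157,0],-6.5]
  ]
}}

```text
time_s: 3.9
position: [0.5295, -0.3987, 0.0572]
orientation: [3.141, 0.0, 1.244]
contact_force: [-0.6, 1.1, -0.1]
finger_gap: 0.0536
grip_force: 20.0
```

Emit:
{"name": "step_arm", "arguments": {
  "targets": [
    [[0,0,10],0],
    [[0,0,20],0],
    [[0,0,28],0],
    [[0,0,28],0],
    [[0,0,28],0]
  ]
}}

```text
time_s: 4.53
position: [0.5291, -0.3953, 0.031]
orientation: [3.141, 0.0, 1.248]
contact_force: [0.3, -0.1, -1.3]
finger_gap: 0.0539
grip_force: 20.0
```

```bash
python3 p.py 528.8 -395.5 13 71.5; python3 -c "
from h import *
a=cv2.resize(env.read_camera('side')[370:480,230:400],None,fx=4,fy=4);b=cv2.resize(env.read_camera('top')[210:320,440:560],None,fx=4,fy=4)
cv2.imwrite('pics/t2.png',np.vstack([a,np.hstack([b,np.zeros((440,200,3),np.uint8)])])[:880:,:] if 0 else cv2.resize(np.hstack([a,b]),None,fx=.68,fy=.68))"
```

```text
at [ 529.1 -395.3   31. ] 71.5
[528.8, -395.5, 13.0] 71.5 [np.float64(-0.3), np.float64(-0.2), np.float64(18.0), np.float64(-0.0)]
```

View pics/t2.png

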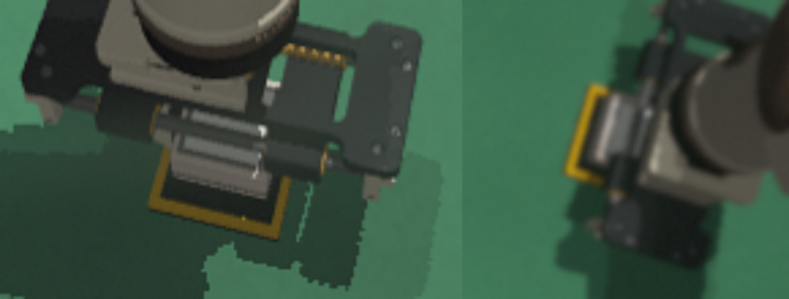

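The crops show the square lamp hovering over its nest with even left/right margins and rim visible in front. I'll lower it.

Emit:
{"name": "step_arm", "arguments": {
  "targets": [
    [[0,0,5],0],
    [[0,0,10],0],
    [[0,0,14],0],
    [[0,0,16],0],
    [[0,0,17.5],0]
  ]
}}

```text
time_s: 5.25
position: [0.529, -0.3953, 0.013]
orientation: [-3.141, -0.0, 1.248]
contact_force: [-0.0, 0.2, -0.4]
finger_gap: 0.0539
grip_force: 20.0
```

Emit:
{"name": "step_arm", "arguments": {
  "targets": [
    [[0,0,0.5],0],
    [[0,0,1],0],
    [[0,0,1],0],
    [[0,0,1],0],
    [[0,0,1],0]
  ]
}}

```text
time_s: 5.88
position: [0.529, -0.3953, 0.013]
orientation: [3.142, 0.0, 1.248]
contact_force: [-2.7, 1.7, 5.6]
finger_gap: 0.0538
grip_force: 20.0
```

Emit:
{"name": "step_arm", "arguments": {
  "targets": [
    [[0,0,0],0],
    [[0,0,0],0],
    [[0,0,0],0],
    [[0,0,-10],0],
    [[0,0,-40],0]
  ],
  "jaw": 0.85
}}

```text
time_s: 6.5
position: [0.5278, -0.3946, 0.0514]
orientation: [-3.139, -0.001, 1.248]
contact_force: [0.8, -0.0, -0.3]
finger_gap: 0.0778
grip_force: 0.0
```

Emit:
{"name": "step_arm", "arguments": {
  "targets": [
    [[0,0,-40],0],
    [[0,0,-50],0],
    [[0,0,-50],0],
    [[0,0,-50],0],
    [[0,0,-50],0]
  ]
}}

```text
time_s: 7.12
position: [0.5281, -0.3949, 0.1008]
orientation: [-3.139, -0.001, 1.248]
contact_force: [-0.2, -0.8, -0.1]
finger_gap: 0.078
grip_force: 0.0
```

```bash
python3 p.py 467 -77 100 80
```

```text
at [ 528.1 -394.9  100.8] 71.5
[467.0, -77.0, 100.0] 80.0 [np.float64(282.0), np.float64(-158.9), np.float64(0.8), np.float64(-8.5)]
```

Emit:
{"name": "step_arm", "arguments": {
  "targets": [
    [[47,-26,0],-2],
    [[94,-53,0],-4],
    [[141,-79,0],-5],
    [[188,-106,0],-7],
    [[235,-132,0],-8.5]
  ]
}}

```text
time_s: 7.75
position: [0.4776, -0.1288, 0.1017]
orientation: [-3.141, -0.0, 1.397]
contact_force: [0.6, 0.2, -0.0]
finger_gap: 0.0778
grip_force: 0.0
```

Emit:
{"name": "step_arm", "arguments": {
  "targets": [
    [[35,-27,0],0],
    [[47,-27,0],0],
    [[47,-27,0],0],
    [[47,-27,0],0],
    [[47,-27,0],0]
  ]
}}

```text
time_s: 8.38
position: [0.4604, -0.0809, 0.1021]
orientation: [-3.142, -0.0, 1.394]
contact_force: [-0.8, 0.1, -0.8]
finger_gap: 0.0779
grip_force: 0.0
```

```bash
python3 p.py 467 -77 8 80; python3 -c "
from h import *
im=env.read_camera('top');s=env.read_camera('side')
cv2.imwrite('pics/t3.png',np.hstack([cv2.resize(im[200:320,440:560],(400,400)),cv2.resize(s[370:480,260:370],(400,400))]))"
```

```text
at [460.4 -80.9 102.1] 79.8
[467.0, -77.0, 8.0] 80.0 [np.float64(5.0), np.float64(5.8), np.float64(94.1), np.float64(-0.2)]
```

View pics/t3.png

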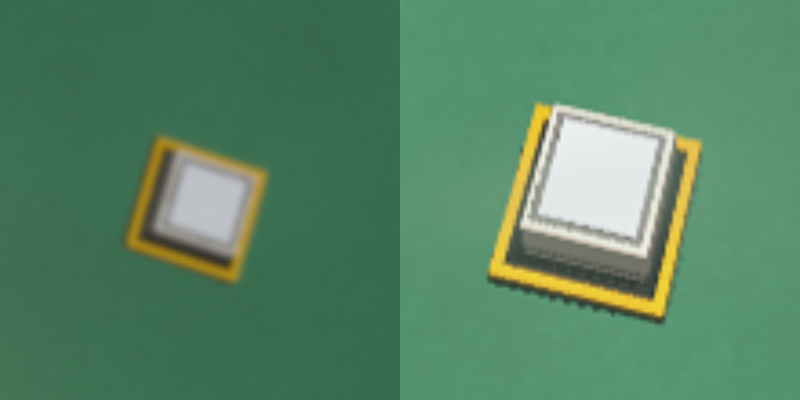

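The square lamp sits flat inside its yellow rim in both views. On to the small round lamp.

Emit:
{"name": "step_arm", "arguments": {
  "targets": [
    [[5,6,25],0],
    [[5,6,55],0],
    [[5,6,80],0],
    [[5,6,93.5],0],
    [[5,6,93.5],0]
  ]
}}

```text
time_s: 9.1
position: [0.4663, -0.0757, 0.0081]
orientation: [-3.14, -0.0, 1.396]
contact_force: [-0.5, 0.0, 0.3]
finger_gap: 0.0776
grip_force: 0.0
```

Emit:
{"name": "step_arm", "arguments": {
  "targets": [
    [[0,0,0],0],
    [[0,0,0],0],
    [[0,0,0],0],
    [[0,0,0],0],
    [[0,0,0],0]
  ],
  "jaw": 0.35
}}

```text
time_s: 9.72
position: [0.4671, -0.076, 0.0091]
orientation: [3.141, 0.0, 1.396]
contact_force: [-0.3, -1.0, 4.9]
finger_gap: 0.0436
grip_force: 20.0
```

Emit:
{"name": "step_arm", "arguments": {
  "targets": [
    [[0,0,-15],0],
    [[0,0,-40],0],
    [[0,0,-70],0],
    [[0,0,-90],0],
    [[0,0,-90],0]
  ]
}}

```text
time_s: 10.35
position: [0.468, -0.0761, 0.1005]
orientation: [3.138, 0.001, 1.396]
contact_force: [0.4, -0.0, -0.5]
finger_gap: 0.0439
grip_force: 20.0
```

```bash
python3 p.py 661 110 98 100
```

```text
at [468.  -76.1 100.5] 80.0
[661.0, 110.0, 98.0] 100.0 [np.float64(216.8), np.float64(157.6), np.float64(2.5), np.float64(-20.0)]
```

Emit:
{"name": "step_arm", "arguments": {
  "targets": [
    [[40,29,0],-4],
    [[85,62,0],-8],
    [[130,95,0],-12],
    [[175,127,0],-16],
    [[217,158,2],-20]
  ]
}}

```text
time_s: 10.98
position: [0.6607, 0.1118, 0.0954]
orientation: [-3.14, 0.0, 1.748]
contact_force: [0.9, 0.7, -1.5]
finger_gap: 0.0431
grip_force: 20.0
```

Emit:
{"name": "step_arm", "arguments": {
  "targets": [
    [[0,0,15],0],
    [[0,0,35],0],
    [[0,0,55],0],
    [[0,0,63],0],
    [[0,0,63],0]
  ]
}}

```text
time_s: 11.6
position: [0.6595, 0.1096, 0.0329]
orientation: [-3.14, 0.0, 1.744]
contact_force: [0.7, 0.4, -0.9]
finger_gap: 0.0436
grip_force: 20.0
```

```bash
python3 p.py 661 110 13 100; python3 -c "
from h import *
im=env.read_camera('top');s=env.read_camera('side')
cv2.imwrite('pics/t4.png',np.hstack([cv2.resize(im[150:250,210:310],(400,400)),cv2.resize(s[140:240,310:410],(400,400))]))"
```

```text
at [659.5 109.6  32.9] 99.9
[661.0, 110.0, 13.0] 100.0 [np.float64(0.2), np.float64(1.6), np.float64(19.9), np.float64(-0.1)]
```

View pics/t4.png

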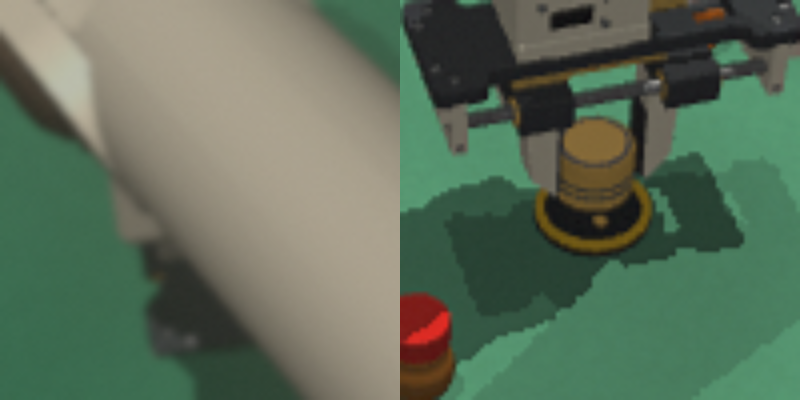

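The side crop shows the small lamp centred above its nest (nest centre near crop 594,207; the jar is clear of it). Lowering.

Emit:
{"name": "step_arm", "arguments": {
  "targets": [
    [[0,1.5,6],0],
    [[0,1.5,12],0],
    [[0,1.5,16],0],
    [[0,1.5,18],0],
    [[0,1.5,19.5],0]
  ]
}}

```text
time_s: 12.32
position: [0.6616, 0.1108, 0.0141]
orientation: [-3.142, -0.0, 1.745]
contact_force: [-1.4, 0.6, -1.7]
finger_gap: 0.0436
grip_force: 20.0
```

Emit:
{"name": "step_arm", "arguments": {
  "targets": [
    [[0,0,0.5],0],
    [[0,0,1],0],
    [[0,0,1],0],
    [[0,0,1],0],
    [[0,0,1],0]
  ]
}}

```text
time_s: 12.95
position: [0.6617, 0.1107, 0.0133]
orientation: [3.141, 0.0, 1.745]
contact_force: [0.6, 0.3, -0.2]
finger_gap: 0.0437
grip_force: 20.0
```

Emit:
{"name": "step_arm", "arguments": {
  "targets": [
    [[0,0,0.5],0],
    [[0,0,0.5],0],
    [[0,0,1],0],
    [[0,0,1],0],
    [[0,0,1],0]
  ]
}}

```text
time_s: 13.58
position: [0.6617, 0.1107, 0.0132]
orientation: [3.141, 0.0, 1.745]
contact_force: [-3.0, -1.1, 7.4]
finger_gap: 0.0437
grip_force: 20.0
```

Emit:
{"name": "step_arm", "arguments": {
  "targets": [
    [[0,0,0],0],
    [[0,0,0],0],
    [[0,0,0],0],
    [[0,0,-10],0],
    [[0,0,-40],0]
  ],
  "jaw": 0.75
}}

```text
time_s: 14.2
position: [0.6603, 0.1103, 0.0514]
orientation: [-3.138, -0.0, 1.745]
contact_force: [-0.3, -0.0, 0.2]
finger_gap: 0.0686
grip_force: 0.0
```

Emit:
{"name": "step_arm", "arguments": {
  "targets": [
    [[0,0,-40],0],
    [[0,0,-50],0],
    [[0,0,-50],0],
    [[0,0,-50],0],
    [[0,0,-50],0]
  ]
}}

```text
time_s: 14.82
position: [0.6607, 0.1104, 0.1008]
orientation: [-3.139, -0.0, 1.745]
contact_force: [0.6, 0.1, -0.2]
finger_gap: 0.0688
grip_force: 0.0
```

```bash
python3 p.py 455.5 67 100 59.1
```

```text
at [660.7 110.4 100.8] 100.0
[455.5, 67.0, 100.0] 59.1 [np.float64(-7.1), np.float64(-209.6), np.float64(0.8), np.float64(40.9)]
```

Emit:
{"name": "step_arm", "arguments": {
  "targets": [
    [[-1,-40,0],8],
    [[-3,-80,0],16],
    [[-4,-120,0],24],
    [[-5,-160,0],32],
    [[-7,-200,1],40]
  ]
}}

```text
time_s: 15.45
position: [0.4642, 0.069, 0.1007]
orientation: [-3.141, 0.0, 1.042]
contact_force: [0.2, -0.5, -0.0]
finger_gap: 0.0689
grip_force: 0.0
```

Emit:
{"name": "step_arm", "arguments": {
  "targets": [
    [[0,-9,0],1],
    [[0,-9,0],1],
    [[0,-9,0],1],
    [[0,-9,0],1],
    [[0,-9,0],1]
  ]
}}

```text
time_s: 16.08
position: [0.4585, 0.0738, 0.1011]
orientation: [-3.141, -0.0, 1.03]
contact_force: [0.2, -0.1, -0.0]
finger_gap: 0.0689
grip_force: 0.0
```

```bash
python3 p.py 455.3 67 8 59.1; python3 -c "
from h import *
im=env.read_camera('top');s=env.read_camera('side')
cv2.imwrite('pics/t5.png',np.hstack([cv2.resize(im[150:250,210:310],(400,400)),cv2.resize(s[140:280,210:390],(514,400))[:,:400]]))"
```

```text
at [458.5  73.8 101.1] 59.0
[455.3, 67.0, 8.0] 59.1 [np.float64(-7.5), np.float64(0.7), np.float64(93.1), np.float64(-0.1)]
```

View pics/t5.png

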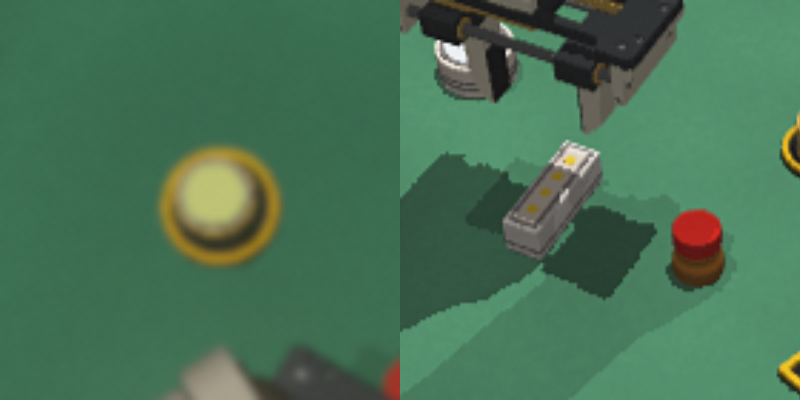

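The top crop shows the small lamp inside its rim (parallax only). The side crop shows the fingers aligned over the bar lamp, jar clear to the right.

Emit:
{"name": "step_arm", "arguments": {
  "targets": [
    [[-7.5,0.7,25],0],
    [[-7.5,0.7,55],0],
    [[-7.5,0.7,80],0],
    [[-7.5,0.7,92.5],0],
    [[-7.5,0.7,92.5],0]
  ]
}}

```text
time_s: 16.8
position: [0.4543, 0.067, 0.0082]
orientation: [-3.14, 0.001, 1.03]
contact_force: [0.5, -0.5, -0.4]
finger_gap: 0.0685
grip_force: 0.0
```

Emit:
{"name": "step_arm", "arguments": {
  "targets": [
    [[0,0,0],0],
    [[0,0,0],0],
    [[0,0,0],0],
    [[0,0,0],0],
    [[0,0,0],0]
  ],
  "jaw": 0.2
}}

```text
time_s: 17.42
position: [0.455, 0.0668, 0.009]
orientation: [3.141, -0.0, 1.029]
contact_force: [-1.4, -0.2, 3.6]
finger_gap: 0.0298
grip_force: 20.0
```

Emit:
{"name": "step_arm", "arguments": {
  "targets": [
    [[0,0,-15],0],
    [[0,0,-40],0],
    [[0,0,-70],0],
    [[0,0,-90],0],
    [[0,0,-90],0]
  ]
}}

```text
time_s: 18.05
position: [0.4562, 0.0669, 0.1005]
orientation: [3.138, -0.002, 1.029]
contact_force: [-0.2, -0.3, -1.5]
finger_gap: 0.03
grip_force: 20.0
```

```bash
python3 p.py 657.3 -127.8 98 126.8
```

```text
at [456.2  66.9 100.5] 59.0
[657.3, -127.8, 98.0] 126.8 [np.float64(-63.1), np.float64(272.7), np.float64(2.5), np.float64(-67.8)]
```

Emit:
{"name": "step_arm", "arguments": {
  "targets": [
    [[-9,39,0],-9.5],
    [[-18,78,0],-19],
    [[-27,117,0],-28.5],
    [[-36,156,0],-38],
    [[-45,195,0],-47.5]
  ]
}}

```text
time_s: 18.68
position: [0.5988, -0.0732, 0.0976]
orientation: [-3.14, -0.001, 1.864]
contact_force: [0.2, 0.6, -1.8]
finger_gap: 0.03
grip_force: 20.0
```

```bash
python3 p.py 657.3 -127.8 98 126.8
```

```text
at [598.8 -73.2  97.6] 106.8
[657.3, -127.8, 98.0] 126.8 [np.float64(-69.2), np.float64(40.2), np.float64(-0.4), np.float64(-20.0)]
```

Emit:
{"name": "step_arm", "arguments": {
  "targets": [
    [[-30,17,0],-8],
    [[-60,34,0],-16],
    [[-69,40,0],-20],
    [[-69,40,0],-20],
    [[-69,40,0],-20]
  ]
}}

```text
time_s: 19.3
position: [0.6557, -0.1259, 0.098]
orientation: [-3.141, -0.002, 2.207]
contact_force: [0.2, -0.5, -0.8]
finger_gap: 0.0299
grip_force: 20.0
```

Emit:
{"name": "step_arm", "arguments": {
  "targets": [
    [[0,0,15],0],
    [[0,0,35],0],
    [[0,0,55],0],
    [[0,0,65],0],
    [[0,0,65],0]
  ]
}}

```text
time_s: 19.92
position: [0.6558, -0.1268, 0.0323]
orientation: [-3.14, -0.002, 2.208]
contact_force: [-0.2, -0.1, -0.4]
finger_gap: 0.0298
grip_force: 20.0
```

```bash
python3 p.py 657.3 -127.8 13 126.8; python3 -c "
from h import *
im=env.read_camera('top');s=env.read_camera('side')
cv2.imwrite('pics/t6.png',np.hstack([cv2.resize(im[150:250,320:420],(400,400)),cv2.resize(s[220:320,320:420],(400,400))]))"
```

```text
at [ 655.8 -126.8   32.3] 126.5
[657.3, -127.8, 13.0] 126.8 [np.float64(-1.7), np.float64(0.6), np.float64(19.3), np.float64(-0.3)]
```

View pics/t6.png

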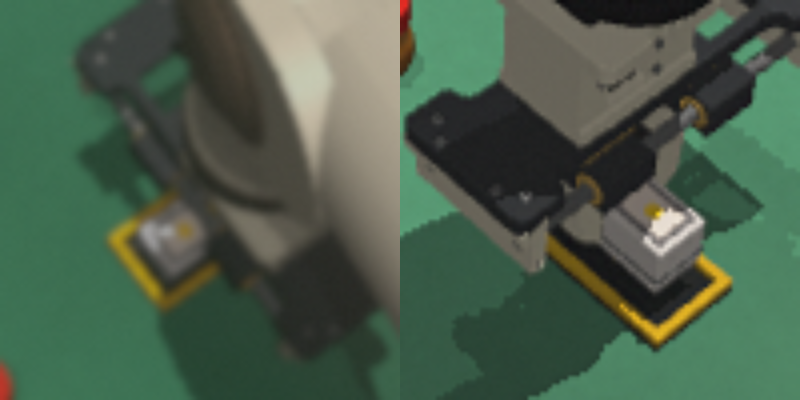

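The bar lamp hovers over its nest, parallel to it and centred across and along it within a couple of mm. Lowering.

Emit:
{"name": "step_arm", "arguments": {
  "targets": [
    [[-1.5,0.6,6],0],
    [[-1.5,0.6,12],0],
    [[-1.5,0.6,16],0],
    [[-1.5,0.6,18],0],
    [[-1.5,0.6,19.5],0]
  ]
}}

```text
time_s: 20.65
position: [0.6581, -0.1278, 0.0141]
orientation: [3.142, -0.0, 2.208]
contact_force: [-0.1, 0.4, -1.2]
finger_gap: 0.0297
grip_force: 20.0
```

Emit:
{"name": "step_arm", "arguments": {
  "targets": [
    [[0,0,0.5],0],
    [[0,0,1],0],
    [[0,0,1],0],
    [[0,0,1],0],
    [[0,0,1],0]
  ]
}}

```text
time_s: 21.28
position: [0.6581, -0.1279, 0.0133]
orientation: [3.142, 0.0, 2.208]
contact_force: [-0.6, 0.8, -0.4]
finger_gap: 0.03
grip_force: 20.0
```

Emit:
{"name": "step_arm", "arguments": {
  "targets": [
    [[0,0,0.5],0],
    [[0,0,0.5],0],
    [[0,0,1],0],
    [[0,0,1],0],
    [[0,0,1],0]
  ]
}}

```text
time_s: 21.9
position: [0.6582, -0.1279, 0.0131]
orientation: [-3.142, 0.001, 2.208]
contact_force: [-3.0, -0.5, 6.7]
finger_gap: 0.0301
grip_force: 20.0
```

Seated; release, retreat, then compute the leg to the large lamp.

Emit:
{"name": "step_arm", "arguments": {
  "targets": [
    [[0,0,0],0],
    [[0,0,0],0],
    [[0,0,0],0],
    [[0,0,-10],0],
    [[0,0,-40],0]
  ],
  "jaw": 0.7
}}

```text
time_s: 22.52
position: [0.6567, -0.1278, 0.0514]
orientation: [-3.14, -0.002, 2.208]
contact_force: [0.2, -0.3, 0.6]
finger_gap: 0.0639
grip_force: 0.0
```

Emit:
{"name": "step_arm", "arguments": {
  "targets": [
    [[0,0,-40],0],
    [[0,0,-50],0],
    [[0,0,-50],0],
    [[0,0,-50],0],
    [[0,0,-50],0]
  ]
}}

```text
time_s: 23.15
position: [0.6571, -0.1278, 0.1008]
orientation: [-3.14, -0.002, 2.208]
contact_force: [1.0, -0.4, 0.3]
finger_gap: 0.0641
grip_force: 0.0
```

```bash
python3 p.py 394 231.5 100 120
```

```text
at [ 657.1 -127.8  100.8] 126.5
[394.0, 231.5, 100.0] 120.0 [np.float64(445.4), np.float64(2.1), np.float64(0.8), np.float64(6.5)]
```

Emit:
{"name": "step_arm", "arguments": {
  "targets": [
    [[48,0,0],1],
    [[96,0,0],2],
    [[144,1,0],3],
    [[192,1,0],4],
    [[240,1,0],5]
  ],
  "jaw": 1
}}

```text
time_s: 23.78
position: [0.5147, 0.0669, 0.1017]
orientation: [-3.141, -0.001, 2.12]
contact_force: [0.5, 0.1, 0.6]
finger_gap: 0.0917
grip_force: 0.0
```

```bash
python3 p.py 394 231.5 100 120
```

```text
at [514.7  66.9 101.7] 121.4
[394.0, 231.5, 100.0] 120.0 [np.float64(203.4), np.float64(-17.1), np.float64(1.7), np.float64(1.4)]
```

Emit:
{"name": "step_arm", "arguments": {
  "targets": [
    [[45,-4,0],1],
    [[90,-8,0],1],
    [[135,-11,0],1],
    [[180,-15,0],1],
    [[203,-17,0],1]
  ]
}}

```text
time_s: 24.4
position: [0.3935, 0.2319, 0.102]
orientation: [-3.141, -0.001, 2.106]
contact_force: [0.0, 0.0, -0.2]
finger_gap: 0.0922
grip_force: 0.0
```

Emit:
{"name": "step_arm", "arguments": {
  "targets": [
    [[0,0,0],0],
    [[0,0,0],0],
    [[0,0,0],0],
    [[0,0,0],0],
    [[0,0,0],0]
  ]
}}

```text
time_s: 25.02
position: [0.3959, 0.2295, 0.1022]
orientation: [-3.141, 0.0, 2.102]
contact_force: [0.3, -0.3, 0.1]
finger_gap: 0.0915
grip_force: 0.0
```

```bash
python3 p.py 394 231.5 8 120; python3 -c "
from h import *
im=env.read_camera('top');s=env.read_camera('side')
cv2.imwrite('pics/t7.png',np.hstack([cv2.resize(im[150:250,320:420],(400,400)),cv2.resize(s[100:200,190:290],(400,400))]))"
```

```text
at [395.9 229.5 102.2] 120.4
[394.0, 231.5, 8.0] 120.0 [np.float64(2.7), np.float64(-0.6), np.float64(94.2), np.float64(0.4)]
```

View pics/t7.png

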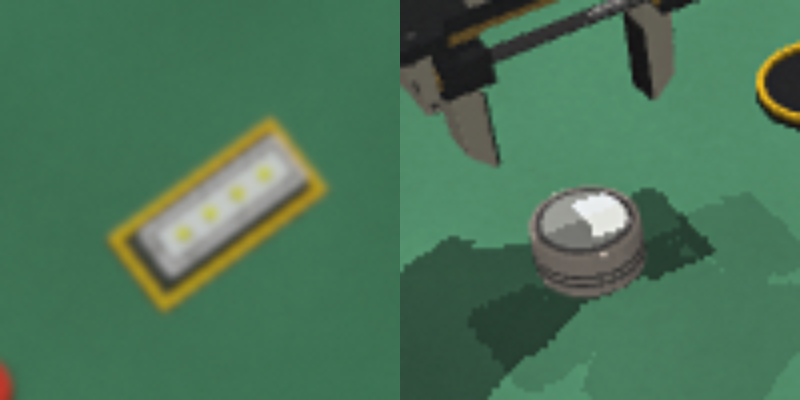

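The bar lamp lies inside its rim, and the fingers straddle the large lamp (crop 588,240). Descend, close, lift.

Emit:
{"name": "step_arm", "arguments": {
  "targets": [
    [[2.5,-0.5,25],0],
    [[2.5,-0.5,55],0],
    [[2.5,-0.5,80],0],
    [[2.5,-0.5,93.5],0],
    [[2.5,-0.5,93.5],0]
  ]
}}

```text
time_s: 25.75
position: [0.3934, 0.2318, 0.0082]
orientation: [-3.14, -0.0, 2.103]
contact_force: [0.0, 0.3, 0.4]
finger_gap: 0.0914
grip_force: 0.0
```

Emit:
{"name": "step_arm", "arguments": {
  "targets": [
    [[0,0,0],0],
    [[0,0,0],0],
    [[0,0,0],0],
    [[0,0,0],0],
    [[0,0,0],0]
  ],
  "jaw": 0.55
}}

```text
time_s: 26.38
position: [0.3944, 0.2319, 0.0092]
orientation: [3.141, 0.001, 2.103]
contact_force: [-0.7, -1.4, 4.9]
finger_gap: 0.0636
grip_force: 20.0
```

Emit:
{"name": "step_arm", "arguments": {
  "targets": [
    [[0,0,-15],0],
    [[0,0,-40],0],
    [[0,0,-70],0],
    [[0,0,-90],0],
    [[0,0,-90],0]
  ]
}}

```text
time_s: 27.0
position: [0.3949, 0.2323, 0.1002]
orientation: [3.139, 0.001, 2.102]
contact_force: [-0.1, -1.3, -1.8]
finger_gap: 0.0635
grip_force: 20.0
```

```bash
python3 p.py 537 377.5 98 125
```

```text
at [394.9 232.3 100.2] 120.5
[537.0, 377.5, 98.0] 125.0 [np.float64(53.2), np.float64(196.1), np.float64(2.2), np.float64(-4.5)]
```

Emit:
{"name": "step_arm", "arguments": {
  "targets": [
    [[12,44,0],-1],
    [[24,88,0],-2],
    [[36,132,0],-3],
    [[48,176,0],-4],
    [[53,196,2],-4.5]
  ]
}}

```text
time_s: 27.62
position: [0.5367, 0.3786, 0.0953]
orientation: [-3.141, -0.001, 2.182]
contact_force: [0.0, -0.7, -0.9]
finger_gap: 0.0635
grip_force: 20.0
```

Emit:
{"name": "step_arm", "arguments": {
  "targets": [
    [[0,0,15],0],
    [[0,0,35],0],
    [[0,0,55],0],
    [[0,0,64],0],
    [[0,0,64],0]
  ]
}}

```text
time_s: 28.25
position: [0.5353, 0.3762, 0.0317]
orientation: [-3.14, 0.0, 2.181]
contact_force: [-1.0, -0.2, -0.7]
finger_gap: 0.0634
grip_force: 20.0
```

```bash
python3 p.py 537 377.5 13 125; python3 -c "
from h import *
im=env.read_camera('top');s=env.read_camera('side')
cv2.imwrite('pics/t8.png',np.hstack([cv2.resize(im[200:310,90:200],(400,400)),cv2.resize(s[70:170,245:345],(400,400))]))"
```

```text
at [535.3 376.2  31.7] 125.0
[537.0, 377.5, 13.0] 125.0 [np.float64(0.1), np.float64(2.1), np.float64(18.7), np.float64(-0.0)]
```

View pics/t8.png

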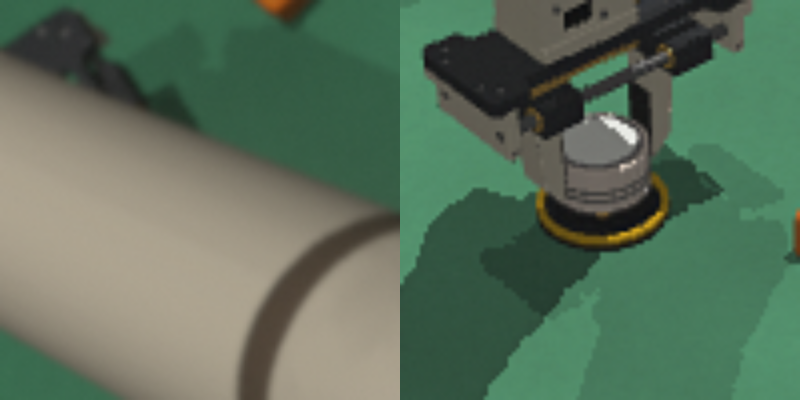

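The large lamp hovers centred over its nest (crop 603,205). Lowering.

Emit:
{"name": "step_arm", "arguments": {
  "targets": [
    [[0,2,6],0],
    [[0,2,12],0],
    [[0,2,16],0],
    [[0,2,18],0],
    [[0,2,19],0]
  ]
}}

```text
time_s: 28.98
position: [0.5376, 0.3781, 0.0136]
orientation: [-3.142, -0.0, 2.181]
contact_force: [0.1, -0.7, -1.6]
finger_gap: 0.0638
grip_force: 20.0
```

Emit:
{"name": "step_arm", "arguments": {
  "targets": [
    [[0,0,0.5],0],
    [[0,0,0.5],0],
    [[0,0,1],0],
    [[0,0,1],0],
    [[0,0,1],0]
  ]
}}

```text
time_s: 29.6
position: [0.5377, 0.3782, 0.0133]
orientation: [3.141, 0.0, 2.181]
contact_force: [-2.4, -1.2, 5.3]
finger_gap: 0.0635
grip_force: 20.0
```

Seated. Release, rise, and back away for a final look.

Emit:
{"name": "step_arm", "arguments": {
  "targets": [
    [[0,0,0],0],
    [[0,0,0],0],
    [[0,0,0],0],
    [[0,0,-10],0],
    [[0,0,-40],0]
  ],
  "jaw": 1
}}

```text
time_s: 30.22
position: [0.5367, 0.3772, 0.052]
orientation: [-3.139, -0.0, 2.181]
contact_force: [0.6, -0.4, 1.2]
finger_gap: 0.0919
grip_force: 0.0
```

Emit:
{"name": "step_arm", "arguments": {
  "targets": [
    [[0,0,-40],0],
    [[0,0,-80],0],
    [[0,0,-120],0],
    [[0,0,-120],0],
    [[0,0,-120],0]
  ]
}}

```text
time_s: 30.85
position: [0.5376, 0.3777, 0.1728]
orientation: [3.142, 0.001, 2.181]
contact_force: [-0.2, -0.7, -0.6]
finger_gap: 0.0917
grip_force: 0.0
```

Emit:
{"name": "step_arm", "arguments": {
  "targets": [
    [[0,-40,0],0],
    [[0,-80,0],0],
    [[0,-120,0],0],
    [[0,-150,0],0],
    [[0,-150,0],0]
  ]
}}

```text
time_s: 31.48
position: [0.4125, 0.2898, 0.1714]
orientation: [-3.138, 0.002, 2.182]
contact_force: [-0.2, 0.2, 0.3]
finger_gap: 0.0922
grip_force: 0.0
```

```bash
python3 -c "
from h import *
im=env.read_camera('top');s=env.read_camera('side')
cv2.imwrite('pics/t9.png',np.hstack([cv2.resize(im[90:330,70:550],(800,400))[:,:],])[:,:800]); cv2.imwrite('pics/t10.png',s)
for n,i in(('top',im),('side',s)): report(n,i)
" | grep -v '\[6[0-9][0-9]\.[0-9], [68]' | cut -c1-75
```

```text
top [498. 262.] [([529.5, -397.5], [80.3, 80.5], 71.6), ([528.6, -393.9], [
top [314. 247.] [([560.3, 0.7], [41.2, 38.8], 0.2), ([559.1, 0.6], [40.8, 3
top [265. 201.] [([662.0, 109.1], [67.6, 66.5], 45.3), ([659.8, 108.0], [67
top [374. 203.] [([658.3, -129.4], [56.0, 118.6], 36.9), ([656.2, -128.3], 
top [176. 174.] [([723.0, 304.7], [78.2, 137.0], 49.2), ([720.3, 301.8], [7
side [314. 427.] [([528.2, -392.9], [80.2, 76.2], 71.7), ([528.3, -397.0], 
side [372. 280.] [([657.2, -123.9], [59.5, 118.9], 37.0), ([655.5, -131.4],
side [314. 226.] [([557.6, 19.6], [75.1, 37.1], 86.6), ([557.2, 10.2], [74.
side [358. 190.] [([660.8, 120.7], [88.1, 63.8], 84.3), ([659.1, 110.0], [8
side [372. 131.] [([720.2, 320.4], [99.5, 149.1], 49.2), ([717.8, 307.1], [
side [295. 118.] [([537.0, 391.5], [117.1, 83.2], 88.4), ([536.9, 377.3], [
side [13. 22.] [([-295.8, 941.0], [120.8, 445.8], 17.2), ([-285.1, 919.7],
```

View pics/t9.png

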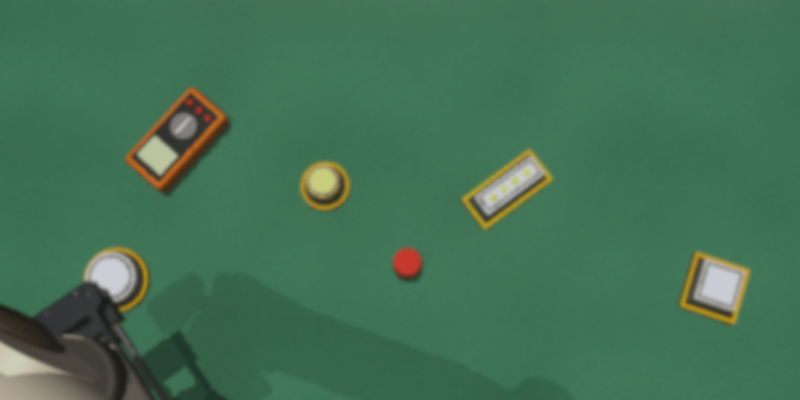

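View pics/t10.png

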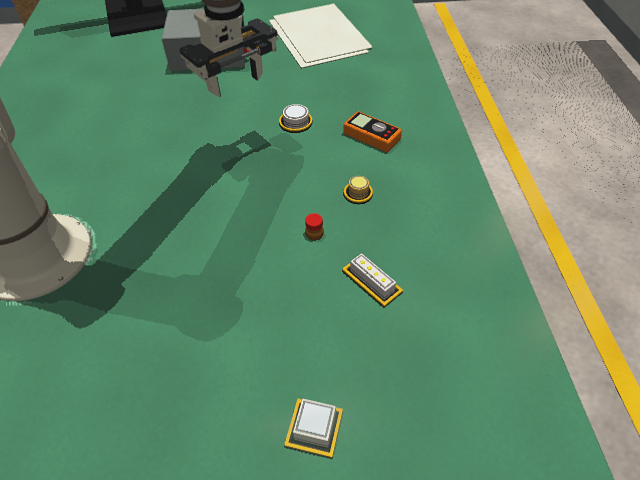

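All four lamps sit flat in their nests: in the side view large at (295,118), small (358,189), bar (372,278) and square (314,427). The jar and meter are unmoved.

```bash
python3 -c "
from station import env
print(env.sign_off())"
```

```text
the job is handed in; nothing more can be done
None
```

All four lamps are lying flat, light face up, in their matching nests; the screw jar and meter are where they were, and the job was handed in at about 32 s of the 96 s allowed.

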